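# Poise the eight-channel pipette over the open tube strip

### The job

Take the clear lid off the strip rack and set it down, rim first, on the bench. Then draw the eight-channel pipette out of its stand and, keeping it upright, carry it across to the strip rack, clear of the microtube rack between them, without its touching anything or disturbing the other things on the bench. Finish still holding it quite still and upright, ready to dispense: each tip over the middle of the mouth of its own tube in the open (uncapped) strip, the tip ends about 5 mm above the mouths and touching nothing; do not let go.

Things in the scene. Friction and masses are not known exactly. Their poses are not given: they have to be found in the camera images.
- pipette: white eight-channel hand pipette, 224 mm tall, 0.2 kg, hanging upright and loose in its stand. Origin: middle of the row of tip ends (lowest points); z up, y along the row, x across. Heights above the tip ends: conical tips 0-38 mm; manifold block 24 (x) by 80 (y), 40-84; neck, diameter 18, 84-104; collar 36 by 44, 104-111; handle to 212, button on top to 224. Either way round will do over the strip.
- pipette_grip (a point): middle of the pipette's straight handle where it is best gripped, 190 mm above the tip ends, on its axis. The handle is 26 (x) by 30 mm (y) with flat sides: grip it across the 30 mm, a finger either side along y. So held, the pipette swings askew in the fingers if jerked: grip firmly, start and stop gently. A finger hook 16 mm wide sticks out to x = -36 mm at 188-204 mm above the tip ends.
- tip_a (a point): end of the pipette's last tip on its -y side, 31.5 mm from the origin (tips are 9 mm apart)
- tip_b (a point): end of the pipette's last tip on its +y side, 31.5 mm from the origin
- stand: white pipette stand, fixed: base 120 (x) by 140 (y) by 10 mm, slim column behind at x = +43 mm, fork on top: a level plate 64 mm wide (y), 8 mm thick, prongs ending at x = -22 mm, with a notch 26 mm wide round the pipette's neck, open to the front (-x). Origin: on the bench, under the axis of the seated pipette, whose row of tips runs along the stand's y.
- stand_seat (a point): point on the axis of the seated pipette level with the fork's top, 130 mm above the bench. The collar rests here; tip ends hang 26 mm above the bench, manifold 12 mm under the fork. To take the pipette out, raise it about 5 mm and draw it straight to the stand's front (-x); after 45 mm it is free to rise.
- lid: clear plastic lid, an upside-down box 52 (x) by 92 (y) by 38 mm tall, 2 mm walls, 35 g, standing loosely over the strip rack with 2 mm play all round, its rim on the rack's ledge 20 mm above the bench, top at 58 mm. Origin: centre of its rim (lowest level), z up. Lifts straight up and is clear of the tubes after 32 mm. Grip it across the 52 mm. The bench right (-y) of the rack, nearer than the beaker, is free.
- strip_rack: pale plastic rack, fixed: ledge 58 (x) by 98 (y), 20 mm high, above it a body 44 by 84 mm up to 42 mm. Origin: centre of its underside on the bench. Two rows of eight places along its y, at x = -12 and +12 mm, with a plain rib between: the open strip stands in one row, the capped strip in the other (either way).
- open_strip: strip of eight uncapped tubes in one row of the rack. Origin: middle of the row of mouths, 47 mm above the bench; y along the row, tubes 9 mm apart, mouths 7.6 mm wide inside.
- tube_a (a point): centre of the mouth of the open strip's end tube on its -y side, 31.5 mm from the strip's origin
- tube_b (a point): centre of the mouth of the open strip's end tube on its +y side
- capped_strip: the same kind of strip but closed by domed caps, top 3.5 mm higher (50.5 mm above the bench), in the other row; not to be touched
- tube_rack: white rack 220 (x) by 70 (y) mm with purple-capped microtubes, caps up to 58 mm above the bench, loose, standing between pipette stand and strip rack. Origin: centre of its underside.
- trough: empty white reagent trough 66 by 146 by 34 mm, loose, a bystander beyond the racks. Origin: centre of its underside.
- beaker: small glass beaker, 48 mm wide and 60 mm tall, loose bystander. Origin: centre of its underside.
- bottle: amber glass bottle, 58 mm wide and 115 mm tall, loose bystander. Origin: centre of its underside.
Things that resemble listed ones, but are neither listed nor needed, are in the scene too. Of the things like the stand, leave any that is brown; of the rest the larger one is meant. Leave any yellow look-alike of the tube_rack alone.

How it is judged:
By the outcome, as a careful person would: the job done as asked, in the order asked, and still so for the second after the job is handed in, while the arm keeps its last pose, push and grip.
It also fails if it takes over 62 s, if anything falls off the work surface, if the arm or the gripper's body presses on something with over 40 N, if the wrist force passes 120 N, or if a joint passes its speed limit or range.

### The arm

A 6-joint arm with a two-finger parallel gripper is mounted at the origin on the work surface. World frame = base frame: x ahead of the robot, y to its left, z up, the work surface at z = 0. Lengths are in m, angles in degrees, forces in N, time in s.
With the tool pointing down it reaches from about 0.375 to 0.9 m from the base axis. Payload 3.1 kg.
Tool frame: the origin (TCP) lies at the very end of the fingers, on their centre line; the grasp point (between the pads) lies bot.grip_point_offset behind it (bot.grip_point_offset is the distance from the TCP to the grasp point, in m); z points along the fingers, y is the line along which they close (so a half turn about z gives the same grasp; the last joint's range is limited). The gripper opens to 87 mm and grips with 3 to 60 N. Pads are 19 mm wide; open, the fingers measure 117 mm over their backs; the gripper's body (75 mm by 190 mm) begins 51 mm behind the grasp point.
Start: joints at [56.809, 30.224, 82.088, -0, 67.689, -10.227], TCP at [0.244, 0.575, 0.223] pointing down, gripper open.
Joint ranges: [-176.69, 176.69], [-43.24, 126.21], [12.49, 139.97], [-82, 262], [0, 151.66], [-163.58, 163.58]. Speed limits (degrees/s): [159.86, 159.86, 180, 180, 180, 180].

### API

Orientations are given as a 3x3 rotation matrix whose columns are the frame's x, y, z axes.
In Python, from rig import bot, viewer, ticket gives the robot as it stands.
- The arm moves only by the tool servo_tool, never from a script. Its argument "targets" is a list of rows, each an object with "offset": the shift along the tool's x, y, z in m, a list of three; "dr": the turn, a rotation vector about the tool's x, y, z in degrees, a list of three. In form: [{"offset": [x, y, z], "dr": [ax, ay, az]}, ...]. A call has 1 to 20 rows; each row is the pose to reach, as a shift and turn from the pose commanded when the call began, along the tool's axes at that moment; what a row does not reach only later rows make up. A row lasts 1/12 s, in which the tool goes at most 41.7 mm and 7.16 degrees, less where a joint would pass 70% of its speed; a pose out of reach is approached as far as the arm can. A call with a gripper value outside its range is refused whole. "gripper" is the gripper command: -1 is fully open, 1 is shut, values between are in proportion, set as the call begins (left out, the last holds). The fingers move at their own pace and stop on an object; the grip force is fixed at half the most. Time passes only in rows, so rows that repeat a pose let the fingers close. It gives the time, the measured TCP pose, the force, the opening and the grip force at its end, in the units of the state.
- bot.read_state(): the state, without advancing time (a new reading comes with each control period).
- viewer.capture(name): name is "side" or "top"; returns a dict with "color" (480x640x3 uint8, red, green, blue), "camera_matrix" (3x3 intrinsics, pixels), "k1" (the pictures are not rectified: a ray, as slopes to the right and down, at radius r is drawn at 1 + k1 r^2 times it, then the intrinsics apply), "R" (3x3) and "t" (3): a world point X has camera coordinates R X + t. Camera axes: x right, y down, z forward; pixel columns grow to the right and rows downward; lengths in m; the calibration is good to about 2 mm. A picture is of the moment at which its call begins. There is no depth.
- ticket.hand_in(): hands the job in; it is judged then, once.
The state is a dict: "time_s": time; "joint_positions": joint angles; "qvel": joint speeds; "tau": joint torques, N m; "position": TCP position; "tcp_rot": TCP orientation; "force": force on the tool from outside, world axes, zero at the start; "moment": the same for the moment, N m; "opening": opening from 0.0 (shut) to 1.0 (fully open); "grasp_force": force on a finger pad.
Only numpy, scipy, OpenCV 4.12 (cv2) and the standard library are available. Lean on these libraries where they do the work, as an engineer would, in place of code of your own. Each camera call takes 0.05 s, during which the arm holds its last target. There are 200 camera calls.

## Working session

There is one attempt and no reset: what is moved stays moved. The work goes in short steps, Python scripts to look and compute and a tool call to move; the robot and the scene stay as the last step left them, time stands still between calls to the robot, and variables do not carry over. Pictures are saved under pics/ and viewed, at most 10 in all, crops included, and the job is handed in when it is done.

Besides the shell and the picture viewer there is one more tool, called as name([rows], argument=value, ...), one row to a line, values as JSON. servo_tool: Moves the arm, as the interface text tells. Its arguments: {"type":"object","properties":{"targets":{"type":"array"},"gripper":{"type":"number"}},"required":["targets"]}

```bash
ls; mkdir -p pics; python3 - <<'E'
from rig import bot, viewer, ticket
import cv2,pickle
for n in("side","top"):
    c=viewer.capture(n); cv2.imwrite(f"pics/{n}0.png",c["color"][...,::-1]); pickle.dump(c,open(f"{n}0.pkl","wb"))
    print(n,c["camera_matrix"].tolist(),c["k1"],c["R"].tolist(),c["t"].tolist(), (-c["R"].T@c["t"]).tolist())
print(bot.read_state(),bot.grip_point_offset)
E
```

```text
pics
side [[588.4405528782614, 0.0, 309.1806850439258], [0.0, 588.4405528782614, 250.4057431708589], [0.0, 0.0, 1.0]] -0.13382051016927637 [[0.7174139709941592, -0.6966471028200095, 9.14050285053362e-05], [-0.47633595697403414, -0.49063114231861765, -0.7296472697685915], [0.5083515027183682, 0.5234156057280062, -0.6838237004991574]] [-0.40869631953708896, 0.3925211708778151, 0.9212036220749718] [0.011881151501037543, -0.5743063483338947, 0.9163802273166403]
top [[437.91858011977985, 0.0, 322.2455006940741], [0.0, 437.91858011977985, 239.45909348379124], [0.0, 0.0, 1.0]] -0.10335686295044261 [[0.010596240250566824, -0.9999354904391281, -0.004090800998908729], [-0.9799260899188389, -0.009569543005570082, -0.19913131884020652], [0.199079325870186, 0.006118725923339774, -0.9799642764938669]] [0.012013036767478247, 0.5932353398315413, 1.014027115227764] [0.3793276594254361, 0.01148469891177999, 1.11189122686542]
{'time_s': 0.1, 'joint_positions': array([ 5.68100722e+01,  3.02739846e+01,  8.21494487e+01, -7.95110478e-04,
        6.76875278e+01, -1.02283015e+01]), 'qvel': array([ 0.07591559, -0.14071062, -0.09941847,  0.00129804,  0.12408157,
        0.03053229]), 'tau': array([ 5.11679063e-04, -4.40985382e+01, -1.77150893e+01,  6.34916034e-02,
        5.34199120e-02, -6.18965692e-05]), 'position': array([0.24344448, 0.57492856, 0.22166353]), 'tcp_rot': array([[-9.20768225e-01,  3.90108671e-01, -1.04940134e-03],
       [ 3.90109942e-01,  9.20766846e-01, -1.62772127e-03],
       [ 3.31265784e-04, -1.90813592e-03, -9.99998125e-01]]), 'force': array([-0.264764  ,  0.17000749,  0.86454869]), 'moment': array([-0.0195612 , -0.00518363, -0.08645421]), 'grasp_force': 0.0, 'opening': 1.0004054695229216} 0.0187
```

View pics/side0.png

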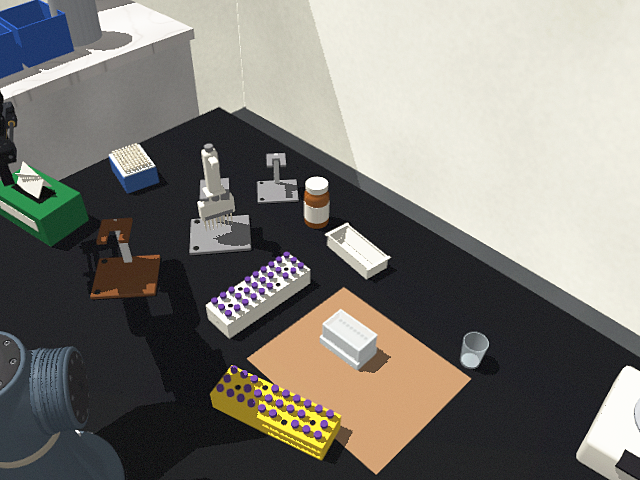

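View pics/top0.png

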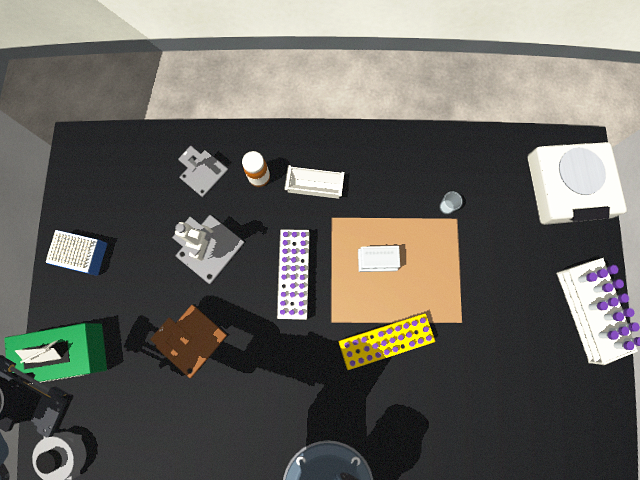

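The side view shows the white stand with the pipette at about (218,200), the lidded strip rack at (349,338), the tube rack at (260,290), the beaker at (474,350) and the bottle at (316,200). The top view has the stand at (208,248), the lid at (380,258) and the tube rack at (293,274). Next: enlarged crops with a bench-coordinate helper.

```bash
cat > h.py <<'E'
import numpy as np, cv2, pickle
def proj(c,X):
    k=np.array([c["k1"],0,0,0.]); X=np.atleast_2d(np.array(X,float))
    return cv2.projectPoints(X,cv2.Rodrigues(c["R"])[0],np.array(c["t"],float),c["camera_matrix"],k)[0][:,0]
def unproj(c,uv,z):
    k=np.array([c["k1"],0,0,0.]); uv=np.array(uv,float).reshape(-1,1,2)
    s=cv2.undistortPoints(uv,c["camera_matrix"],k,criteria=(3,50,1e-10))[:,0]
    d=np.c_[s,np.ones(len(s))]@c["R"]; o=-c["R"].T@c["t"]
    z=np.broadcast_to(z,len(d))
    return o+d*((z-o[2])/d[:,2])[:,None]
def crop(c,u,v,w,h,s):
    return cv2.resize(c["color"][v:v+h,u:u+w,::-1],None,fx=s,fy=s,interpolation=cv2.INTER_CUBIC)
E
python3 - <<'E'
from h import *
s,t=[pickle.load(open(n+"0.pkl","rb")) for n in("side","top")]
a=np.vstack([np.hstack([crop(t,160,200,100,100,4),crop(s,180,135,100,100,4)])
 ,np.hstack([crop(t,350,235,66,33,6)[:198,:400].copy() if 0 else cv2.resize(crop(t,350,240,60,30,1),(400,200),interpolation=2),cv2.resize(crop(s,305,300,90,80,1),(225,200),interpolation=2),np.zeros((200,175,3),np.uint8)])])
cv2.imwrite("pics/crop1.png",a)
E
```

```text
(no output)
```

View pics/crop1.png

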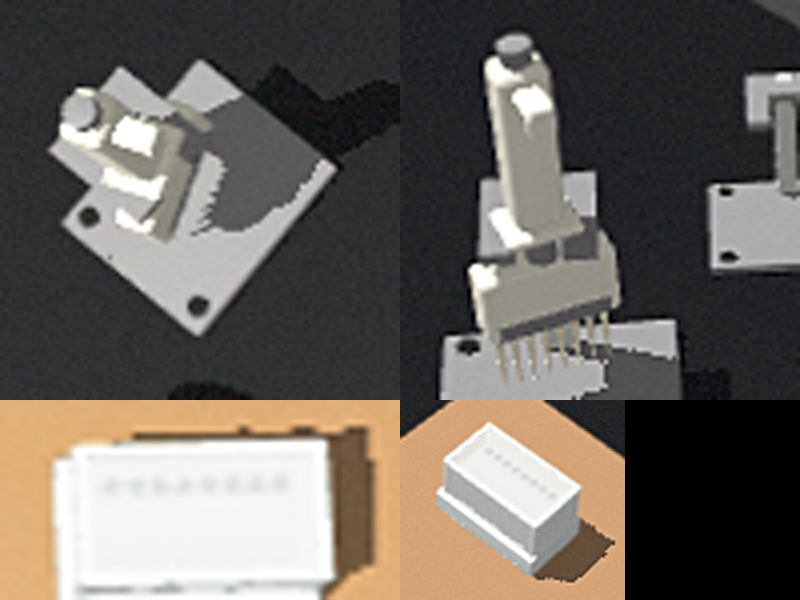

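The crops show the stand's base corners in the top view at (63,222), (198,335), (338,165) and (200,60), the lid's top corners in both views, and the strip's tube row under the lid nearer the far (+x) side. Computing poses.

```bash
python3 - <<'E'
from h import *
np.set_printoptions(precision=4,suppress=True)
s,t=[pickle.load(open(n+"0.pkl","rb")) for n in("side","top")]
T=lambda l,z:unproj(t,np.array(l)/4+[160,200]-.375,z)
S=lambda l,z:unproj(s,(np.array(l)-[400,0])/4+[180,135]-.375,z)
P=T([(63,222),(198,335),(338,165),(200,60)],.010); print("base",P[:,:2],P.mean(0),[np.linalg.norm(P[i]-P[i-1]) for i in range(4)])
print("holes",T([(89,216),(198,306)],.01)[:,:2])
print("fork corners",T([(118,68),(50,150)],.130)[:,:2])
print("button top",T([(80,106)],.25),S([(513,42)],.25))
print("hook top",T([(135,130)],.23),S([(533,98)],.23))
print("base side",S([(448,336),(677,321),(681,398)],.010)[:,:2])
L=unproj(t,np.array([(75,45),(327,40),(330,182),(78,186)])/6.667+[350,240]-.4,.058); print("lid top cam",L[:,:2],L.mean(0),[np.linalg.norm(L[i]-L[i-1]) for i in range(4)])
L=unproj(s,(np.array([(490,423),(580,488),(537,530),(443,462)])-400)/2.5+[305,300]-.3,.058); print("lid side cam",L[:,:2],L.mean(0),[np.linalg.norm(L[i]-L[i-1]) for i in range(4)])
print("strip caps?",unproj(s,(np.array([(488,450),(552,496)])-400)/2.5+[305,300]-.3,.0505),unproj(t,np.array([(110,87),(283,84)])/6.667+[350,240]-.4,.0505))
for n,uv in dict(beaker=(451,203),tr1=(280,230),tr2=(309,230),tr3=(307,319),tr4=(278,317),y1=(340,345),y2=(430,313),y3=(437,338),y4=(346,369),bottle=(255,165)).items(): print(n,unproj(t,[uv],.05)[0,:2])
E
```

```text
Traceback (most recent call last):
  File "h.py", line 7, in unproj
    s=cv2.undistortPoints(uv,c["camera_matrix"],k,criteria=(3,50,1e-10))[:,0]
      ~~~~~~~~~~~~~~~~~~~^^^^^^^^^^^^^^^^^^^^^^^^^^^^^^^^^^^^^^^^^^^^^^^
cv2.error: OpenCV(4.12.0) :-1: error: (-5:Bad argument) in function 'undistortPoints'
> Overload resolution failed:
>  - undistortPoints() got an unexpected keyword argument 'criteria'
>  - undistortPoints() got an unexpected keyword argument 'criteria'
```

```bash
sed -i 's/undistortPoints(uv,c\["camera_matrix"\],k,criteria=(3,50,1e-10))/undistortPointsIter(uv,c["camera_matrix"],k,None,None,(3,50,1e-10))/' h.py
cat > m.py <<'E'
from h import *
np.set_printoptions(precision=4,suppress=True)
s,t=[pickle.load(open(n+"0.pkl","rb")) for n in("side","top")]
T=lambda l,z:unproj(t,np.array(l)/4+[160,200]-.375,z)
S=lambda l,z:unproj(s,(np.array(l)-[400,0])/4+[180,135]-.375,z)
P=T([(63,222),(198,335),(338,165),(200,60)],.010); print("base",P[:,:2],P.mean(0),[np.linalg.norm(P[i]-P[i-1]) for i in range(4)])
print("holes",T([(89,216),(198,306)],.01)[:,:2])
print("fork corners",T([(118,68),(50,150)],.130)[:,:2])
print("button top",T([(80,106)],.25),S([(513,42)],.25))
print("hook top",T([(135,130)],.23),S([(533,98)],.23))
print("base side",S([(448,336),(677,321),(681,398)],.010)[:,:2])
L=unproj(t,np.array([(75,45),(327,40),(330,182),(78,186)])/6.667+[350,240]-.4,.058); print("lid top cam",L[:,:2],L.mean(0),[np.linalg.norm(L[i]-L[i-1]) for i in range(4)])
L=unproj(s,(np.array([(490,423),(580,488),(537,530),(443,462)])-400)/2.5+[305,300]-.3,.058); print("lid side cam",L[:,:2],L.mean(0),[np.linalg.norm(L[i]-L[i-1]) for i in range(4)])
print("strip caps?",unproj(s,(np.array([(488,450),(552,496)])-400)/2.5+[305,300]-.3,.0505),unproj(t,np.array([(110,87),(283,84)])/6.667+[350,240]-.4,.0505))
for n,uv in dict(beaker=(451,203),tr1=(280,230),tr2=(309,230),tr3=(307,319),tr4=(278,317),y1=(340,345),y2=(430,313),y3=(437,338),y4=(346,369),bottle=(255,165)).items(): print(n,unproj(t,[uv],.05)[0,:2])
E
python3 m.py
```

```text
base [[0.5582 0.3974]
 [0.4866 0.3044]
 [0.5975 0.2196]
 [0.6667 0.3141]] [0.5772 0.3089 0.01  ] [np.float64(0.13678185514587002), np.float64(0.11735192738483619), np.float64(0.13959610199365322), np.float64(0.11712300605108064)]
holes [[0.5623 0.3805]
 [0.5051 0.3054]]
fork corners [[0.6303 0.3296]
 [0.5809 0.3664]]
button top [[0.5794 0.3091 0.25  ]] [[0.5788 0.3101 0.25  ]]
hook top [[0.5715 0.2857 0.23  ]] [[0.5714 0.2867 0.23  ]]
base side [[0.5607 0.3966]
 [0.6686 0.3107]
 [0.6253 0.2552]]
lid top cam [[ 0.5771 -0.0767]
 [ 0.5799 -0.1696]
 [ 0.5272 -0.1695]
 [ 0.5249 -0.0774]] [ 0.5523 -0.1233  0.058 ] [np.float64(0.05220421677015604), np.float64(0.09302712912355117), np.float64(0.05271370961731628), np.float64(0.09214268888834651)]
lid side cam [[ 0.5786 -0.0782]
 [ 0.5801 -0.1693]
 [ 0.5286 -0.173 ]
 [ 0.525  -0.0804]] [ 0.5531 -0.1252  0.058 ] [np.float64(0.053650977178935216), np.float64(0.09103728281242714), np.float64(0.05166858356591876), np.float64(0.09267953478224776)]
strip caps? [[ 0.5626 -0.0918  0.0505]
 [ 0.5644 -0.1561  0.0505]] [[ 0.5629 -0.0901  0.0505]
 [ 0.5646 -0.1542  0.0505]]
beaker [ 0.6927 -0.3078]
tr1 [0.618  0.1235]
tr2 [0.6187 0.0513]
tr3 [0.4003 0.0526]
tr4 [0.4042 0.1223]
y1 [ 0.3399 -0.0267]
y2 [ 0.4166 -0.2437]
y3 [ 0.3571 -0.259 ]
y4 [ 0.2843 -0.0411]
bottle [0.7893 0.1936]
```

servo_tool([
  {"offset":[-0.01,-0.009,0],"dr":[0,0,1]},
  {"offset":[-0.028,-0.026,0],"dr":[0,0,3]},
  {"offset":[-0.05,-0.047,0],"dr":[0,0,6]},
  {"offset":[-0.078,-0.073,0],"dr":[0,0,10]},
  {"offset":[-0.106,-0.1,0],"dr":[0,0,14]},
  {"offset":[-0.134,-0.126,0],"dr":[0,0,18]},
  {"offset":[-0.162,-0.152,0],"dr":[0,0,22]},
  {"offset":[-0.19,-0.178,0],"dr":[0,0,26]},
  {"offset":[-0.218,-0.205,0],"dr":[0,0,30]},
  {"offset":[-0.246,-0.231,0],"dr":[0,0,34]},
  {"offset":[-0.274,-0.257,0],"dr":[0,0,38]},
  {"offset":[-0.302,-0.283,0],"dr":[0,0,42]},
  {"offset":[-0.33,-0.31,0],"dr":[0,0,46]},
  {"offset":[-0.358,-0.336,0],"dr":[0,0,50]},
  {"offset":[-0.386,-0.362,0],"dr":[0,0,54]},
  {"offset":[-0.414,-0.389,0.005],"dr":[0,0,58]},
  {"offset":[-0.442,-0.415,0.01],"dr":[0,0,61]},
  {"offset":[-0.47,-0.441,0.015],"dr":[0,0,63]},
  {"offset":[-0.498,-0.467,0.02],"dr":[0,0,65]},
  {"offset":[-0.52,-0.488,0.025],"dr":[0,0,65.5]},
], gripper=-1)

```text
time_s: 1.77
position: [0.5325, -0.0803, 0.1973]
tcp_rot: [[-0.023, 1.0, 0.001], [1.0, 0.023, -0.001], [-0.001, 0.001, -1.0]]
force: [-0.1, 0.6, 0.0]
opening: 0.995
grasp_force: 0.0
```

servo_tool([
  {"offset":[-0.02,0.008,0.01],"dr":[0,0,0]},
  {"offset":[-0.034,0.014,0.025],"dr":[0,0,0]},
  {"offset":[-0.043,0.018,0.045],"dr":[0,0,0]},
  {"offset":[-0.047,0.0194,0.065],"dr":[0,0,0]},
  {"offset":[-0.047,0.0194,0.085],"dr":[0,0,0]},
  {"offset":[-0.047,0.0194,0.105],"dr":[0,0,0]},
  {"offset":[-0.047,0.0194,0.125],"dr":[0,0,0]},
  {"offset":[-0.047,0.0194,0.14],"dr":[0,0,0]},
  {"offset":[-0.047,0.0194,0.152],"dr":[0,0,0]},
  {"offset":[-0.047,0.0194,0.16],"dr":[0,0,0]},
  {"offset":[-0.047,0.0194,0.165],"dr":[0,0,0]},
  {"offset":[-0.047,0.0194,0.168],"dr":[0,0,0]},
  {"offset":[-0.047,0.0194,0.168],"dr":[0,0,0]},
])

```text
time_s: 2.85
position: [0.5528, -0.1233, 0.0295]
tcp_rot: [[-0.027, 1.0, -0.0], [1.0, 0.027, -0.0], [-0.0, -0.0, -1.0]]
force: [0.5, 0.2, -0.4]
opening: 1.003
grasp_force: 0.0
```

servo_tool([
  {"offset":[0,0,0],"dr":[0,0,0]},
  {"offset":[0,0,0],"dr":[0,0,0]},
  {"offset":[0,0,0],"dr":[0,0,0]},
  {"offset":[0,0,0],"dr":[0,0,0]},
  {"offset":[0,0,0],"dr":[0,0,0]},
  {"offset":[0,0,0],"dr":[0,0,0]},
  {"offset":[0,0,0],"dr":[0,0,0]},
  {"offset":[0,0,0],"dr":[0,0,0]},
], gripper=1)

```text
time_s: 3.52
position: [0.553, -0.1232, 0.0298]
tcp_rot: [[-0.027, 1.0, 0.0], [1.0, 0.027, -0.0], [-0.0, 0.0, -1.0]]
force: [-0.6, -0.3, 1.2]
opening: 0.594
grasp_force: 30.0
```

servo_tool([
  {"offset":[0,0,-0.002],"dr":[0,0,0]},
  {"offset":[0,0,-0.006],"dr":[0,0,0]},
  {"offset":[0,0,-0.012],"dr":[0,0,0]},
  {"offset":[0,0,-0.019],"dr":[0,0,0]},
  {"offset":[0,0,-0.027],"dr":[0,0,0]},
  {"offset":[0,0,-0.035],"dr":[0,0,0]},
  {"offset":[-0.002,0,-0.042],"dr":[0,0,0]},
  {"offset":[-0.006,0,-0.047],"dr":[0,0,0]},
  {"offset":[-0.014,0,-0.05],"dr":[0,0,0]},
  {"offset":[-0.026,0,-0.05],"dr":[0,0,0]},
  {"offset":[-0.04,0,-0.05],"dr":[0,0,0]},
  {"offset":[-0.055,0,-0.05],"dr":[0,0,0]},
  {"offset":[-0.07,0,-0.05],"dr":[0,0,0]},
  {"offset":[-0.085,0,-0.05],"dr":[0,0,0]},
  {"offset":[-0.1,0,-0.05],"dr":[0,0,0]},
  {"offset":[-0.113,0,-0.048],"dr":[0,0,0]},
  {"offset":[-0.123,0,-0.044],"dr":[0,0,0]},
  {"offset":[-0.129,0,-0.037],"dr":[0,0,0]},
  {"offset":[-0.131,0,-0.028],"dr":[0,0,0]},
  {"offset":[-0.131,0,-0.019],"dr":[0,0,0]},
])

```text
time_s: 5.18
position: [0.5561, -0.2544, 0.0474]
tcp_rot: [[-0.026, 1.0, -0.0], [1.0, 0.026, 0.0], [0.0, -0.0, -1.0]]
force: [-0.0, 0.7, -0.7]
opening: 0.598
grasp_force: 30.0
```

servo_tool([
  {"offset":[0,0,0.009],"dr":[0,0,0]},
  {"offset":[0,0,0.018],"dr":[0,0,0]},
  {"offset":[0,0,0.026],"dr":[0,0,0]},
  {"offset":[0,0,0.032],"dr":[0,0,0]},
  {"offset":[0,0,0.0355],"dr":[0,0,0]},
  {"offset":[0,0,0.037],"dr":[0,0,0]},
  {"offset":[0,0,0.0375],"dr":[0,0,0]},
  {"offset":[0,0,0.038],"dr":[0,0,0]},
  {"offset":[0,0,0.038],"dr":[0,0,0]},
])

```text
time_s: 5.93
position: [0.5567, -0.2544, 0.0109]
tcp_rot: [[-0.027, 1.0, 0.001], [1.0, 0.027, -0.001], [-0.001, 0.001, -1.0]]
force: [-0.2, -0.6, -0.5]
opening: 0.597
grasp_force: 30.0
```

servo_tool([
  {"offset":[0,0,0.0005],"dr":[0,0,0]},
  {"offset":[0,0,0.001],"dr":[0,0,0]},
  {"offset":[0,0,0.001],"dr":[0,0,0]},
])

```text
time_s: 6.18
position: [0.5564, -0.2543, 0.0098]
tcp_rot: [[-0.027, 1.0, 0.0], [1.0, 0.027, -0.0], [-0.0, 0.0, -1.0]]
force: [-0.1, 0.4, 0.9]
opening: 0.592
grasp_force: 30.0
```

```bash
python3 - <<'E'
from rig import bot, viewer
from h import *
st=bot.read_state(); print(st["force"],st["position"])
s=viewer.capture("side"); t=viewer.capture("top")
pickle.dump(s,open("side1.pkl","wb"));pickle.dump(t,open("top1.pkl","wb"))
a=np.hstack([crop(s,300,260,200,150,2), crop(s,335,345,100,75,4)])
b=np.hstack([crop(t,340,220,133,100,3), crop(t,340,220,133,100,1)[:1].repeat(300,0).repeat(3,1)])
cv2.imwrite("pics/lid.png",np.vstack([a,b[:, :800] if b.shape[1]>=800 else cv2.copyMakeBorder(b,0,0,0,800-b.shape[1],0)]))
E
```

```text
[-0.07961502  0.40542503  0.93017076] [ 0.55644136 -0.25428414  0.00976186]
```

View pics/lid.png

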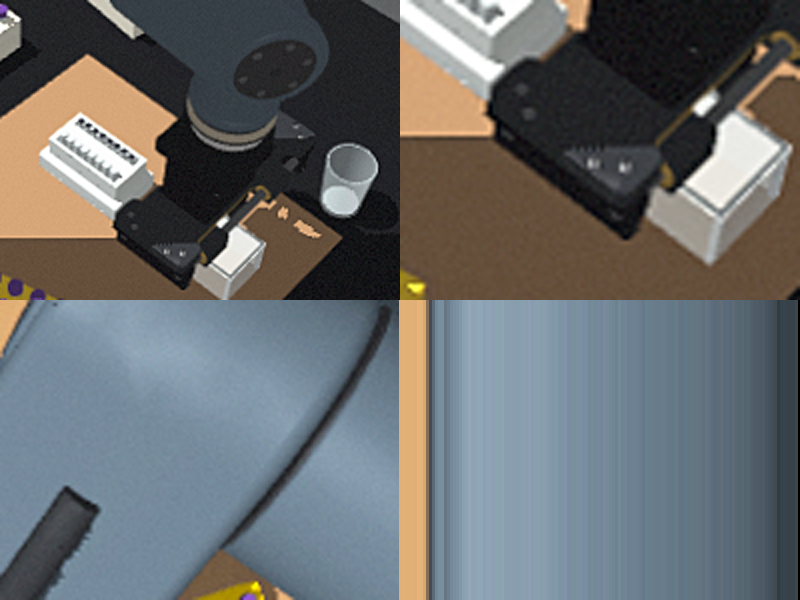

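Picture: the lid stands level in the fingers on the mat at (245,260) of the first crop. The open strip's dark mouths are in the far (+x) row at (105,127), and the capped strip is in the near row. Releasing.

servo_tool([
  {"offset":[0,0,0],"dr":[0,0,0]},
  {"offset":[0,0,0],"dr":[0,0,0]},
  {"offset":[0,0,0],"dr":[0,0,0]},
  {"offset":[0,0,0],"dr":[0,0,0]},
  {"offset":[0,0,0],"dr":[0,0,0]},
  {"offset":[0,0,-0.003],"dr":[0,0,0]},
  {"offset":[0,0,-0.01],"dr":[0,0,0]},
  {"offset":[0,0,-0.022],"dr":[0,0,0]},
  {"offset":[0,0,-0.04],"dr":[0,0,0]},
  {"offset":[0,0,-0.065],"dr":[0,0,0]},
  {"offset":[0.003,0,-0.095],"dr":[0,0,0]},
  {"offset":[0.01,0.001,-0.125],"dr":[0,0,1]},
  {"offset":[0.022,0.002,-0.155],"dr":[0,0,2]},
  {"offset":[0.04,0.003,-0.185],"dr":[0,0,4]},
  {"offset":[0.065,0.004,-0.212],"dr":[0,0,6]},
  {"offset":[0.095,0.006,-0.235],"dr":[0,0,9]},
  {"offset":[0.13,0.009,-0.252],"dr":[0,0,12]},
  {"offset":[0.168,0.011,-0.264],"dr":[0,0,15]},
  {"offset":[0.206,0.014,-0.269],"dr":[0,0,18]},
  {"offset":[0.244,0.016,-0.27],"dr":[0,0,21]},
], gripper=-1)

```text
time_s: 7.95
position: [0.5664, -0.0083, 0.2829]
tcp_rot: [[0.336, 0.942, 0.005], [0.942, -0.336, -0.001], [0.001, 0.005, -1.0]]
force: [0.6, -0.7, 0.7]
opening: 1.001
grasp_force: 0.0
```

servo_tool([
  {"offset":[0.036,-0.011,0],"dr":[0,0,3]},
  {"offset":[0.072,-0.022,0],"dr":[0,0,6]},
  {"offset":[0.108,-0.033,0],"dr":[0,0,8]},
  {"offset":[0.144,-0.044,0],"dr":[0,0,10]},
  {"offset":[0.18,-0.056,0],"dr":[0,0,12]},
  {"offset":[0.214,-0.066,0],"dr":[0,0,14]},
  {"offset":[0.243,-0.075,0],"dr":[0,0,15.5]},
  {"offset":[0.267,-0.082,0],"dr":[0,0,16.5]},
  {"offset":[0.285,-0.088,0],"dr":[0,0,17.5]},
  {"offset":[0.297,-0.092,0],"dr":[0,0,18.04]},
  {"offset":[0.304,-0.094,0],"dr":[0,0,18.04]},
  {"offset":[0.306,-0.0944,0],"dr":[0,0,18.04]},
  {"offset":[0.306,-0.0944,0],"dr":[0,0,18.04]},
])

```text
time_s: 9.03
position: [0.5786, 0.3101, 0.2801]
tcp_rot: [[0.608, 0.794, 0.001], [0.794, -0.608, -0.0], [0.0, 0.001, -1.0]]
force: [0.8, -0.1, 0.5]
opening: 0.999
grasp_force: 0.0
```

```bash
python3 - <<'E'
from rig import bot, viewer
from h import *
st=bot.read_state(); print(st["position"])
s=viewer.capture("side"); t=viewer.capture("top")
pickle.dump(s,open("side2.pkl","wb"));pickle.dump(t,open("top2.pkl","wb"))
a=np.hstack([crop(s,170,120,100,75,4), crop(s,310,300,80,60,5)])
b=np.hstack([crop(t,352,240,60,30,6.6667)[:300],crop(t,340,220,133,100,3)[:200,:399],np.zeros((200,1,3),np.uint8)])
c=cv2.resize(t["color"][...,::-1],(400,300)); d=cv2.resize(s["color"][...,::-1],(400,300))
cv2.imwrite("pics/two.png",np.vstack([a,b,np.hstack([c,d])[:100*1]]) if 0 else np.vstack([a,np.hstack([cv2.copyMakeBorder(b,0,100,0,0,0)])]))
print(a.shape,b.shape)
E
```

```text
[0.57863167 0.31013388 0.28012936]
(300, 800, 3) (200, 800, 3)
```

View pics/two.png

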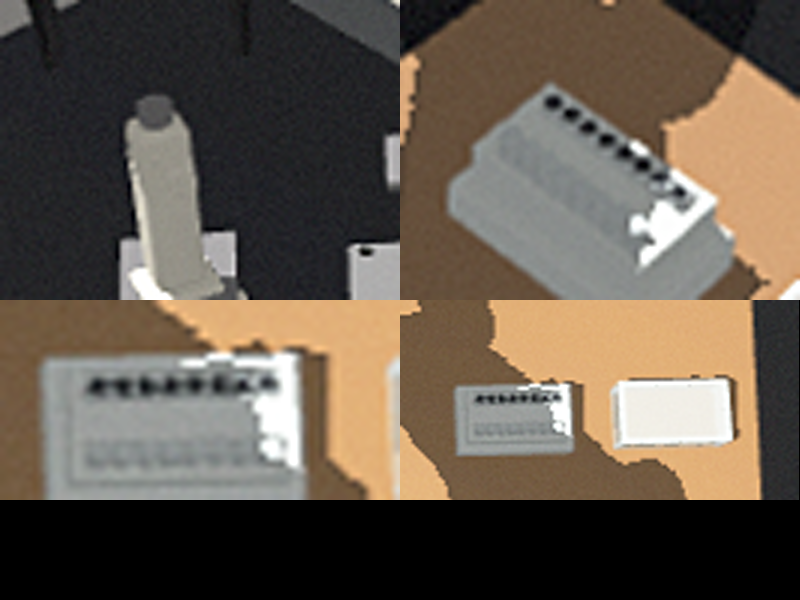

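The picture shows the lid standing on the mat at right, the eight open mouths running from (552,102) to (684,197) in the side crop and (97,386) to (270,382) in the top crop, and the pipette button at (155,105) between the fingers.

```bash
python3 - <<'E'
from h import *
np.set_printoptions(precision=4,suppress=True)
s,t=[pickle.load(open(n+"2.pkl","rb")) for n in("side","top")]
S=(np.array([(552,102),(684,197)])-[400,0])/5+[310,300]-.4
T=(np.array([(97,386),(270,382)])-[0,300])/6.667+[352,240]-.42
for c,e in((s,S),(t,T)):
    g=cv2.cvtColor(c["color"],cv2.COLOR_RGB2GRAY).astype(float)
    d=(e[1]-e[0]); L=np.linalg.norm(d); u=d/L
    yy,xx=np.mgrid[:480,:640]; al=(xx-e[0,0])*u[0]+(yy-e[0,1])*u[1]; pe=-(xx-e[0,0])*u[1]+(yy-e[0,1])*u[0]
    m=(al>-4)&(al<L+4)&(abs(pe)<3.2)
    w=np.where(m,np.clip(95-g,0,None),0)
    cen=np.array([(w*xx).sum(),(w*yy).sum()])/w.sum()
    print("ends",unproj(c,e,.047)[:,:2],"mid",unproj(c,e,.047).mean(0)[:2],"dark centroid",unproj(c,[cen],.047)[0,:2])
    p=unproj(c,e,.047); v=p[0]-p[1]; print("len",np.linalg.norm(v),"yaw",np.degrees(np.arctan2(-v[0],v[1])))
# button/handle in side2
print(proj(s,[[.579,.3095,.25],[.5786,.3101,.28]])," button seen",np.array([155,112])/4+[170,120]-.4)
print("button",unproj(s,[np.array([155,105])/4+[170,120]-.4],.25))
E
```

```text
ends [[ 0.5644 -0.0905]
 [ 0.5662 -0.157 ]] mid [ 0.5653 -0.1237] dark centroid [ 0.5657 -0.1177]
len 0.06654950007901235 yaw 1.5925588856506367
ends [[ 0.5639 -0.0905]
 [ 0.566  -0.1548]] mid [ 0.565  -0.1227] dark centroid [ 0.5643 -0.1172]
len 0.06434363244345337 yaw 1.8601400659086458
[[208.152  145.2004]
 [206.2012 132.7229]]  button seen [208.35 147.6 ]
button [[0.5778 0.3072 0.25  ]]
```

servo_tool([
  {"offset":[0,0,0.005],"dr":[0,0,0]},
  {"offset":[0,0,0.015],"dr":[0,0,0]},
  {"offset":[0,0,0.028],"dr":[0,0,0]},
  {"offset":[0,0,0.042],"dr":[0,0,0]},
  {"offset":[0,0,0.056],"dr":[0,0,0]},
  {"offset":[0,0,0.068],"dr":[0,0,0]},
  {"offset":[0,0,0.076],"dr":[0,0,0]},
  {"offset":[0,0,0.081],"dr":[0,0,0]},
  {"offset":[0,0,0.083],"dr":[0,0,0]},
  {"offset":[0,0,0.083],"dr":[0,0,0]},
])

```text
time_s: 9.97
position: [0.5788, 0.31, 0.1962]
tcp_rot: [[0.609, 0.793, -0.0], [0.793, -0.609, -0.0], [-0.0, -0.0, -1.0]]
force: [0.2, 0.1, -0.3]
opening: 0.999
grasp_force: 0.0
```

servo_tool([
  {"offset":[0,0,0],"dr":[0,0,0]},
  {"offset":[0,0,0],"dr":[0,0,0]},
  {"offset":[0,0,0],"dr":[0,0,0]},
  {"offset":[0,0,0],"dr":[0,0,0]},
  {"offset":[0,0,0],"dr":[0,0,0]},
  {"offset":[0,0,0],"dr":[0,0,0]},
  {"offset":[0,0,0],"dr":[0,0,0]},
  {"offset":[0,0,0],"dr":[0,0,0]},
  {"offset":[0,0,0],"dr":[0,0,0]},
  {"offset":[0,0,0],"dr":[0,0,0]},
  {"offset":[0,0,0],"dr":[0,0,0]},
  {"offset":[0,0,0],"dr":[0,0,0]},
], gripper=1)

```text
time_s: 10.97
position: [0.5788, 0.3102, 0.1965]
tcp_rot: [[0.609, 0.793, -0.0], [0.793, -0.609, 0.0], [0.0, -0.0, -1.0]]
force: [-0.3, 0.4, -0.6]
opening: 0.404
grasp_force: 30.0
```

```bash
python3 - <<'E'
from rig import bot, viewer
from h import *
st=bot.read_state(); print(st["opening"],st["grasp_force"],st["force"],st["moment"])
s=viewer.capture("side"); t=viewer.capture("top")
pickle.dump(s,open("side3.pkl","wb"));pickle.dump(t,open("top3.pkl","wb"))
cv2.imwrite("pics/grip.png",np.hstack([crop(s,170,130,100,120,4), crop(t,150,190,100,120,4)]))
E
```

```text
0.40431411607211243 29.988896861323155 [-0.3449546   0.36367889 -0.57461786] [-0.05177967  0.09813181  0.02877621]
```

View pics/grip.png

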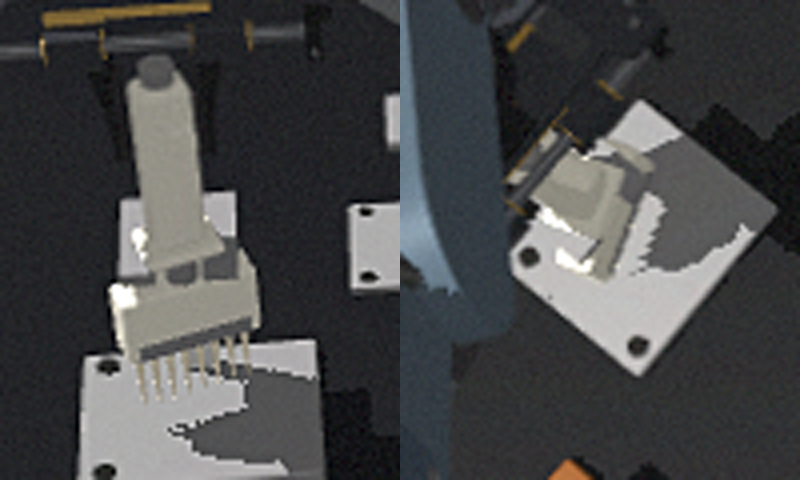

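The picture shows the pipette turned in its stand: its tip row from (145,402) to (247,365) isn't parallel to the base edge, so the grip is skewed. Measuring the actual yaw.

```bash
python3 - <<'E'
from h import *
np.set_printoptions(precision=4,suppress=True)
s0,t0,s,t=[pickle.load(open(n+".pkl","rb")) for n in("side0","top0","side3","top3")]
def rep(n,c,uv,z):
    p=unproj(c,uv,z); d=p[1]-p[0]; print(n,p[:,:2].tolist(),"mid",p.mean(0)[:2],"len",np.linalg.norm(d),"yaw",np.degrees(np.arctan2(d[1],d[0])))
f=lambda l,o,dx=0:(np.array(l)-[dx,0])/4+o-.375
rep("tips0",s0,f([(505,385),(607,345)],[180,135],400),.026)
rep("man bottom0",s0,f([(500,335),(612,300)],[180,135],400),.066)
rep("tips3",s,f([(145,402),(247,362)],[170,130]),.026)
rep("man bottom3",s,f([(140,358),(252,322)],[170,130]),.066)
rep("man top rt edge t0",t0,f([(165,240),(205,160)],[160,200]),.066)
rep("man t3",t,f([(607,280),(645,197)],[150,190],400),.066)
rep("collar front edge s3",s,f([(155,262),(222,243)],[170,130]),.13)
E
```

```text
tips0 [[0.5488447828003946, 0.32023805022513896], [0.6134380932603779, 0.3069186829237327]] mid [0.5811 0.3136] len 0.06595226532492691 yaw -11.651285536286204
man bottom0 [[0.5484816216051763, 0.3165803474070499], [0.6134154522407138, 0.2966191458505718]] mid [0.5809 0.3066] len 0.0679327014668415 yaw -17.087865160489528
tips3 [[0.5504291426867445, 0.3223584136745806], [0.6151438855163337, 0.30905806929392254]] mid [0.5828 0.3157] len 0.06606736789175102 yaw -11.61386029537138
man bottom3 [[0.5469017467027859, 0.3144563454140381], [0.6122811008512717, 0.295199837775464]] mid [0.5796 0.3048] len 0.06815623988533695 yaw -16.41154619120054
man top rt edge t0 [[0.5387574308353789, 0.3132987342516726], [0.5887129403284271, 0.29155005301086107]] mid [0.5637 0.3024] len 0.054484475444152566 yaw -23.526431227476635
man t3 [[0.5387731637679447, 0.3120588390400967], [0.5905922212557608, 0.2916659993799551]] mid [0.5647 0.3019] len 0.05568736506901576 yaw -21.481591374252677
collar front edge s3 [[0.5615018168683588, 0.3076908992966022], [0.5983411299089182, 0.2953677886837496]] mid [0.5799 0.3015] len 0.038845772491700216 yaw -18.4955924401569
```

```bash
python3 - <<'E'
from h import *
from scipy.optimize import least_squares
from scipy.spatial.transform import Rotation as Ro
np.set_printoptions(precision=4,suppress=True)
s0,t0,s3,t3=[pickle.load(open(n+".pkl","rb")) for n in("side0","top0","side3","top3")]
f=lambda l,o,dx=0:(np.array(l,float)-[dx,0])/4+o-.375
def fit(c,k,uv,ct=None,kt=None,uvt=None):
    def pts(p,k): return (Ro.from_euler("ZXY",[p[3],p[4],p[5]]).apply(np.array(k)/1000)+p[:3])
    def r(p):
        e=(proj(c,pts(p,k))-uv).ravel()
        if ct is not None: e=np.r_[e,(proj(ct,pts(p,kt))-uvt).ravel()]
        return np.r_[e,p[4:]*57.3*.3,(p[2]-.026)/.003]
    o=least_squares(r,[.58,.31,.026,np.radians(-18),0,0]); p=o.x
    print(p[:3],np.degrees(p[3:]),"res",r(p))
# here frame: y' axis = row with yaw so that x'=-row normal; use frame with X along row (world +x-ish), Y=away from camera
k=[(-31.5,0,0),(31.5,0,0),(-40,-12,40),(40,-12,40),(0,0,224)]
fit(s0,k,f([(505,385),(607,345),(500,337),(612,302),(513,42)],[180,135],400),t0,[(0,0,224)],f([(80,106)],[160,200]))
fit(s3,k,f([(145,402),(247,362),(140,358),(252,322),(157,68)],[170,130]))
E
```

```text
[0.5816 0.3151 0.0264] [-12.8623   1.4526  -0.2245] res [ 0.196  -0.8818 -0.7198 -0.1822 -1.8136  2.3895  2.2261 -0.7709  0.356
 -0.1962 -0.3744 -0.0548  0.4358 -0.0674  0.1349]
[0.5836 0.3182 0.0248] [-13.0604   2.7798  -0.3985] res [ 0.1723 -0.6592 -0.7779  0.068  -1.721   1.98    2.2797 -0.9082  0.0483
 -0.6773  0.834  -0.1196 -0.3945]
```

servo_tool([
  {"offset":[0,0,0],"dr":[0,0,0]},
  {"offset":[0,0,0],"dr":[0,0,0]},
  {"offset":[0,0,0],"dr":[0,0,0]},
  {"offset":[0,0,0],"dr":[0,0,0]},
  {"offset":[0,0,0],"dr":[0,0,-3]},
  {"offset":[0,0,0],"dr":[0,0,-8]},
  {"offset":[0,0,0],"dr":[0,0,-13]},
  {"offset":[0,0,0],"dr":[0,0,-17]},
  {"offset":[0,0,0],"dr":[0,0,-19]},
  {"offset":[0,0,0],"dr":[0,0,-19.5]},
  {"offset":[0,0,0],"dr":[0,0,-19.5]},
], gripper=-1)

```text
time_s: 11.98
position: [0.5788, 0.3101, 0.1966]
tcp_rot: [[0.31, 0.951, 0.0], [0.951, -0.31, -0.0], [-0.0, 0.0, -1.0]]
force: [0.3, 0.7, 0.5]
opening: 0.99
grasp_force: 0.0
```

servo_tool([
  {"offset":[0,0,0],"dr":[0,0,0]},
  {"offset":[0,0,0],"dr":[0,0,0]},
  {"offset":[0,0,0],"dr":[0,0,0]},
  {"offset":[0,0,0],"dr":[0,0,0]},
  {"offset":[0,0,0],"dr":[0,0,0]},
  {"offset":[0,0,0],"dr":[0,0,0]},
  {"offset":[0,0,0],"dr":[0,0,0]},
  {"offset":[0,0,0],"dr":[0,0,0]},
  {"offset":[0,0,0],"dr":[0,0,0]},
  {"offset":[0,0,0],"dr":[0,0,0]},
  {"offset":[0,0,0],"dr":[0,0,0]},
  {"offset":[0,0,0],"dr":[0,0,0]},
], gripper=1)

```text
time_s: 12.98
position: [0.5787, 0.3102, 0.1965]
tcp_rot: [[0.309, 0.951, -0.0], [0.951, -0.309, 0.0], [-0.0, -0.0, -1.0]]
force: [0.3, 0.8, -0.9]
opening: 0.341
grasp_force: 30.0
```

```bash
python3 - <<'E'
from rig import bot, viewer
from h import *
st=bot.read_state(); print(st["opening"],st["force"],st["moment"],st["joint_positions"])
s=viewer.capture("side"); t=viewer.capture("top")
pickle.dump(s,open("side4.pkl","wb"));pickle.dump(t,open("top4.pkl","wb"))
E
```

```text
0.34084178485970357 [ 0.28129255  0.84640059 -0.93193961] [-0.07521817  0.08993475  0.00166369] [1.84567064e+01 3.42822292e+01 7.87210539e+01 5.35503837e-03
 6.70103641e+01 3.64583616e+01]
```

servo_tool([
  {"offset":[0,0,-0.0003],"dr":[0,0,0]},
  {"offset":[0,0,-0.001],"dr":[0,0,0]},
  {"offset":[0,0,-0.002],"dr":[0,0,0]},
  {"offset":[0,0,-0.003],"dr":[0,0,0]},
  {"offset":[0,0,-0.004],"dr":[0,0,0]},
  {"offset":[0,0,-0.005],"dr":[0,0,0]},
  {"offset":[0,0,-0.0057],"dr":[0,0,0]},
  {"offset":[0,0,-0.006],"dr":[0,0,0]},
  {"offset":[0,0,-0.006],"dr":[0,0,0]},
  {"offset":[0,0,-0.006],"dr":[0,0,0]},
])

```text
time_s: 13.92
position: [0.5787, 0.3101, 0.2025]
tcp_rot: [[0.309, 0.951, -0.0], [0.951, -0.309, -0.0], [-0.0, -0.0, -1.0]]
force: [-0.4, -0.6, -1.9]
opening: 0.342
grasp_force: 30.0
```

```bash
python3 - <<'E'
from rig import bot, viewer
from h import *
st=bot.read_state(); print(st["opening"],st["force"],st["moment"],st["position"])
s=viewer.capture("side"); t=viewer.capture("top")
pickle.dump(s,open("side5.pkl","wb"));pickle.dump(t,open("top5.pkl","wb"))
cv2.imwrite("pics/lift.png",np.hstack([crop(s,170,130,100,120,5)[:,:500],cv2.resize(crop(t,150,190,100,120,3),(300,360))[:360].copy() if 0 else cv2.copyMakeBorder(crop(t,150,200,100,100,3),0,300,0,0,0)]))
E
```

```text
0.34226257511121283 [-0.39171907 -0.57466913 -1.90056161] [-0.13459591  0.08414778  0.000697  ] [0.57874345 0.31013043 0.2025481 ]
```

View pics/lift.png

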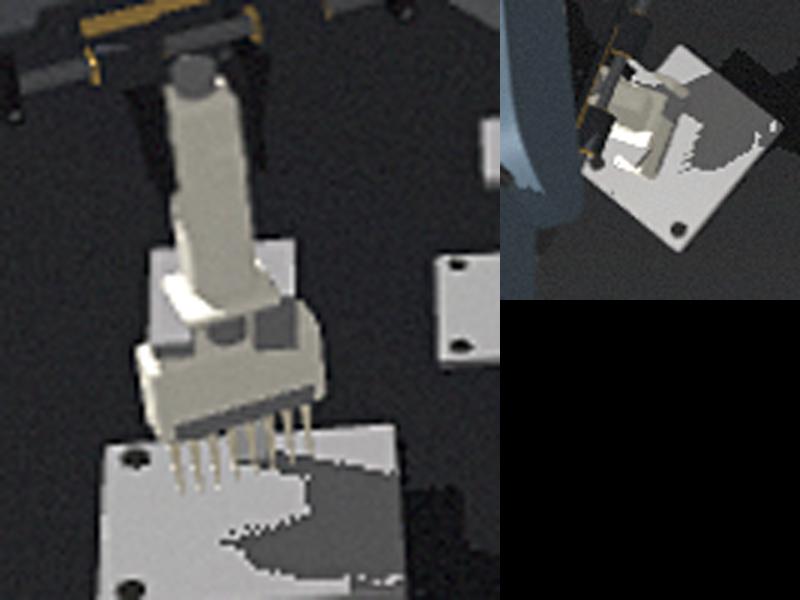

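```bash
cat > fit.py <<'E'
from h import *
from scipy.optimize import least_squares
from scipy.spatial.transform import Rotation as Ro
np.set_printoptions(precision=4,suppress=True)
def fit(c,k,uv,yaw,grip,h=190):
    # pipette pivots about the row-parallel axis (X) through grip point; unknown: along-front slip a, height dz, tilt
    R0=Ro.from_euler("Z",yaw,degrees=True)
    P=lambda p:(R0*Ro.from_euler("X",p[2],degrees=True)).apply(np.array(k)/1000-[0,0,.19])+np.array(grip)+R0.apply([p[3],p[0],0])+[0,0,p[1]]
    r=lambda p:np.r_[(proj(c,P(p))-uv).ravel(),p[0]/.003,p[1]/.002,p[3]/.002]
    o=least_squares(r,[0,0,0,0]); p=o.x
    J=np.linalg.inv(o.jac.T@o.jac); print("slip,dz,tilt,along",p,"sd",np.sqrt(np.diag(J)),"\nres",r(p)); return p
E
python3 - <<'E'
from fit import *
s=pickle.load(open("side5.pkl","rb"))
f=lambda l:np.array(l,float)/5+[170,130]-.4
g=[.5787,.3101,.2025+.0187]
fit(s,[(-31.5,0,0),(31.5,0,0),(0,0,224)],f([(181,490),(308,450),(194,70)]),-18,g)
fit(s,[(-31.5,0,0),(31.5,0,0),(-40,-12,40),(40,-12,40),(-40,-12,84),(-22,-18,104),(22,-18,104),(0,0,224)],f([(181,490),(308,450),(172,438),(316,393),(155,360),(192,322),(282,297),(194,70)]),-18,g)
E
```

```text
slip,dz,tilt,along [-0.0007 -0.0001  1.9009  0.0012] sd [0.0024 0.0016 0.9164 0.0012] 
res [-0.4325  0.0858 -0.2563  0.2541  0.0026 -0.2542 -0.2205 -0.05    0.5812]
slip,dz,tilt,along [0.0013 0.0008 1.8597 0.0025] sd [0.0023 0.0016 0.861  0.0009] 
res [-0.1896 -0.8598 -0.0346 -0.673  -2.1613  0.7558  2.3608 -0.257  -0.9954
  1.3445 -0.6761  1.1971  0.3595  0.6901  0.2532 -1.2741  0.4429  0.4178
  1.2493]
```

servo_tool([
  {"offset":[-0.0002,-0.0001,0],"dr":[0,0,0]},
  {"offset":[-0.0006,-0.0002,0],"dr":[0,0,0]},
  {"offset":[-0.0017,-0.0006,0],"dr":[0,0,0]},
  {"offset":[-0.0036,-0.0013,0],"dr":[0,0,0]},
  {"offset":[-0.0063,-0.0022,0],"dr":[0,0,0]},
  {"offset":[-0.01,-0.0035,0],"dr":[0,0,0]},
  {"offset":[-0.0144,-0.0051,0],"dr":[0,0,0]},
  {"offset":[-0.0194,-0.0069,0],"dr":[0,0,0]},
  {"offset":[-0.0249,-0.0088,0],"dr":[0,0,0]},
  {"offset":[-0.0306,-0.0108,0],"dr":[0,0,0]},
  {"offset":[-0.0363,-0.0129,0],"dr":[0,0,0]},
  {"offset":[-0.0418,-0.0148,0],"dr":[0,0,0]},
  {"offset":[-0.0468,-0.0166,0],"dr":[0,0,0]},
  {"offset":[-0.0512,-0.0182,0],"dr":[0,0,0]},
  {"offset":[-0.0549,-0.0194,0],"dr":[0,0,0]},
  {"offset":[-0.0576,-0.0204,0],"dr":[0,0,0]},
  {"offset":[-0.0596,-0.0211,0],"dr":[0,0,0]},
  {"offset":[-0.0607,-0.0215,0],"dr":[0,0,0]},
  {"offset":[-0.0611,-0.0217,0],"dr":[0,0,0]},
  {"offset":[-0.0612,-0.0217,0],"dr":[0,0,0]},
])

```text
time_s: 15.68
position: [0.5393, 0.2587, 0.2026]
tcp_rot: [[0.309, 0.951, 0.0], [0.951, -0.309, 0.0], [0.0, 0.0, -1.0]]
force: [-0.4, 0.5, -1.7]
opening: 0.346
grasp_force: 30.0
```

servo_tool([
  {"offset":[0,0,-0.0002],"dr":[0,0,0]},
  {"offset":[0,0,-0.0006],"dr":[0,0,0]},
  {"offset":[0,0,-0.0019],"dr":[0,0,0]},
  {"offset":[0,0,-0.0041],"dr":[0,0,0]},
  {"offset":[0,0,-0.0072],"dr":[0,0,0]},
  {"offset":[0,0,-0.0114],"dr":[0,0,0]},
  {"offset":[0,0,-0.0165],"dr":[0,0,0]},
  {"offset":[0,0,-0.0222],"dr":[0,0,0]},
  {"offset":[0,0,-0.0285],"dr":[0,0,0]},
  {"offset":[0,0,-0.035],"dr":[0,0,0]},
  {"offset":[0,0,-0.0415],"dr":[0,0,0]},
  {"offset":[0,0,-0.0478],"dr":[0,0,0]},
  {"offset":[0,0,-0.0536],"dr":[0,0,0]},
  {"offset":[0,0,-0.0586],"dr":[0,0,0]},
  {"offset":[0,0,-0.0628],"dr":[0,0,0]},
  {"offset":[0,0,-0.0659],"dr":[0,0,0]},
  {"offset":[0,0,-0.0681],"dr":[0,0,0]},
  {"offset":[0,0,-0.0694],"dr":[0,0,0]},
  {"offset":[0,0,-0.0699],"dr":[0,0,0]},
  {"offset":[0,0,-0.07],"dr":[0,0,0]},
])

```text
time_s: 17.35
position: [0.5391, 0.2586, 0.2724]
tcp_rot: [[0.309, 0.951, -0.0], [0.951, -0.309, -0.0], [-0.0, -0.0, -1.0]]
force: [0.6, 0.5, -2.1]
opening: 0.336
grasp_force: 30.0
```

```bash
python3 - <<'E'
from rig import bot, viewer
from h import *
st=bot.read_state(); print(st["opening"],st["force"],st["moment"],st["position"])
s=viewer.capture("side"); t=viewer.capture("top")
pickle.dump(s,open("side6.pkl","wb"));pickle.dump(t,open("top6.pkl","wb"))
p=proj(s,[.5393,.2587,.16])[0]; print(p)
u,v=int(p[0])-60,int(p[1])-70
p=proj(t,[.5393,.2587,.16])[0]; a,b=int(p[0])-37,int(p[1])-50
print(u,v,a,b)
cv2.imwrite("pics/up.png",np.hstack([crop(s,u,v,100,120,5),cv2.copyMakeBorder(crop(t,a,b,75,100,4),0,200,0,0,0)]))
E
```

```text
0.3362926700291186 [ 0.5782334   0.52082419 -2.13307476] [-0.09010317  0.04777633 -0.02838565] [0.53911774 0.25860105 0.27242011]
[212.31508208 198.59939328]
152 128 176 203
```

View pics/up.png

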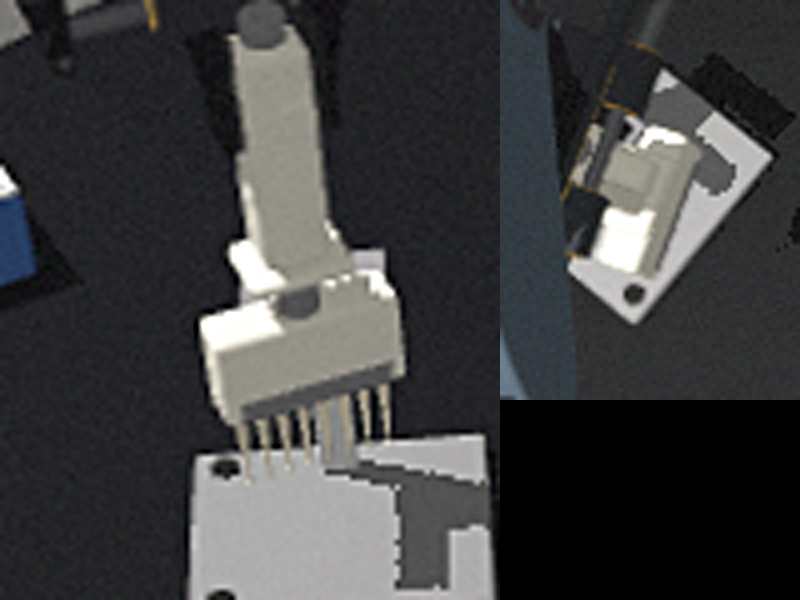

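The pipette hangs free: the tip row runs from (249,483) to (388,440), the button top is at (262,18), and the stand stays put below. Checking the tilt, and working out the carry.

```bash
python3 - <<'E'
from fit import *
s=pickle.load(open("side6.pkl","rb"))
f=lambda l:np.array(l,float)/5+[152,128]-.4
g=[.5391,.2586,.2724+.0187]
fit(s,[(-31.5,0,0),(31.5,0,0),(0,0,224)],f([(249,483),(388,440),(262,18)]),-18,g)
fit(s,[(-31.5,0,0),(31.5,0,0),(-40,-12,84),(40,-12,84),(-40,-12,40),(40,-12,40),(0,0,224)],f([(249,483),(388,440),(218,348),(395,298),(242,418),(395,380),(262,18)]),-18,g)
E
```

```text
slip,dz,tilt,along [-0.0012 -0.0005  0.8846  0.0007] sd [0.0024 0.0016 0.8855 0.0011] 
res [ 0.0663 -0.1181 -0.1595  0.1039 -0.3412 -0.2308 -0.4024 -0.2654  0.3563]
slip,dz,tilt,along [-0.0004 -0.0007  1.273   0.0013] sd [0.0023 0.0015 0.8465 0.0009] 
res [-0.0019 -0.7277 -0.2629 -0.486  -0.6604  0.0799  0.8576 -0.5791 -2.8661
  2.5333  2.5126 -0.5777 -0.1637 -0.3827 -0.1202 -0.3402  0.6269]
```

```bash
cat > plan.py <<'E'
import numpy as np, json
def plan(a,b,n):
    "min-jerk from a to b (x,y,z,yaw deg), n rows in calls of 20; tool pointing down"
    a,b=np.array(a,float),np.array(b,float); mj=lambda u:10*u**3-15*u**4+6*u**5
    P=np.array([a+(b-a)*mj(i/n) for i in range(n+1)])
    for k in range(0,n,20):
        o=P[k]; y=np.radians(o[3]); R=np.array([[-np.sin(y),np.cos(y),0],[np.cos(y),np.sin(y),0],[0,0,-1]]).T
        rows=[]
        for p in P[k+1:k+21]:
            d=R.T@(p-o)[:3]; rows.append({"offset":[round(float(v),4)+0. for v in d],"dr":[0,0,round(float(o[3]-p[3]),2)]})
        r=rows[-1]; P[min(k+20,n)]=np.r_[o[:3]+R@np.array(r["offset"]),o[3]-r["dr"][2]]
        print(json.dumps(rows)); print("cmd end",P[min(k+20,n)].round(4))
E
python3 -c "
from plan import *
plan([.5396,.2581,.273,-18.0],[.565,-.123,.273,-88.4],60)"
```

```text
[{"offset": [0.0, 0.0, 0.0], "dr": [0, 0, 0.0]}, {"offset": [-0.0001, 0.0, 0.0], "dr": [0, 0, 0.02]}, {"offset": [-0.0004, 0.0002, 0.0], "dr": [0, 0, 0.08]}, {"offset": [-0.0009, 0.0004, 0.0], "dr": [0, 0, 0.19]}, {"offset": [-0.0018, 0.0007, 0.0], "dr": [0, 0, 0.36]}, {"offset": [-0.003, 0.0012, 0.0], "dr": [0, 0, 0.6]}, {"offset": [-0.0047, 0.0019, 0.0], "dr": [0, 0, 0.93]}, {"offset": [-0.0068, 0.0027, 0.0], "dr": [0, 0, 1.35]}, {"offset": [-0.0094, 0.0038, 0.0], "dr": [0, 0, 1.87]}, {"offset": [-0.0126, 0.005, 0.0], "dr": [0, 0, 2.5]}, {"offset": [-0.0163, 0.0065, 0.0], "dr": [0, 0, 3.23]}, {"offset": [-0.0205, 0.0082, 0.0], "dr": [0, 0, 4.08]}, {"offset": [-0.0254, 0.0102, 0.0], "dr": [0, 0, 5.04]}, {"offset": [-0.0308, 0.0123, 0.0], "dr": [0, 0, 6.11]}, {"offset": [-0.0367, 0.0147, 0.0], "dr": [0, 0, 7.29]}, {"offset": [-0.0432, 0.0173, 0.0], "dr": [0, 0, 8.58]}, {"offset": [-0.0503, 0.0201, 0.0], "dr": [0, 0, 9.98]}, {"offset": [-0.0578, 0.0231, 0.0], "dr": [0, 0, 11.48]}, {"offset": [-0.0659, 0.0264, 0.0], "dr": [0, 0, 13.08]}, {"offset": [-0.0744, 0.0298, 0.0], "dr": [0, 0, 
[... 1700 characters left out ...]
0.0611, 0.0], "dr": [0, 0, 11.55]}, {"offset": [-0.0145, 0.065, 0.0], "dr": [0, 0, 12.28]}, {"offset": [-0.0152, 0.0683, 0.0], "dr": [0, 0, 12.91]}, {"offset": [-0.0158, 0.0711, 0.0], "dr": [0, 0, 13.43]}, {"offset": [-0.0163, 0.0733, 0.0], "dr": [0, 0, 13.85]}, {"offset": [-0.0167, 0.075, 0.0], "dr": [0, 0, 14.18]}, {"offset": [-0.017, 0.0763, 0.0], "dr": [0, 0, 14.42]}, {"offset": [-0.0172, 0.0772, 0.0], "dr": [0, 0, 14.59]}, {"offset": [-0.0173, 0.0778, 0.0], "dr": [0, 0, 14.7]}, {"offset": [-0.0174, 0.0781, 0.0], "dr": [0, 0, 14.76]}, {"offset": [-0.0174, 0.0782, 0.0], "dr": [0, 0, 14.78]}, {"offset": [-0.0174, 0.0782, 0.0], "dr": [0, 0, 14.78]}]
cmd end [  0.565  -0.123   0.273 -88.4  ]
```

servo_tool([
  {"offset":[0,0,0],"dr":[0,0,0]},
  {"offset":[-0.0001,0,0],"dr":[0,0,0]},
  {"offset":[-0.0004,0.0002,0],"dr":[0,0,0.1]},
  {"offset":[-0.0009,0.0004,0],"dr":[0,0,0.2]},
  {"offset":[-0.0018,0.0007,0],"dr":[0,0,0.4]},
  {"offset":[-0.003,0.0012,0],"dr":[0,0,0.6]},
  {"offset":[-0.0047,0.0019,0],"dr":[0,0,0.9]},
  {"offset":[-0.0068,0.0027,0],"dr":[0,0,1.3]},
  {"offset":[-0.0094,0.0038,0],"dr":[0,0,1.9]},
  {"offset":[-0.0126,0.005,0],"dr":[0,0,2.5]},
  {"offset":[-0.0163,0.0065,0],"dr":[0,0,3.2]},
  {"offset":[-0.0205,0.0082,0],"dr":[0,0,4.1]},
  {"offset":[-0.0254,0.0102,0],"dr":[0,0,5]},
  {"offset":[-0.0308,0.0123,0],"dr":[0,0,6.1]},
  {"offset":[-0.0367,0.0147,0],"dr":[0,0,7.3]},
  {"offset":[-0.0432,0.0173,0],"dr":[0,0,8.6]},
  {"offset":[-0.0503,0.0201,0],"dr":[0,0,10]},
  {"offset":[-0.0578,0.0231,0],"dr":[0,0,11.5]},
  {"offset":[-0.0659,0.0264,0],"dr":[0,0,13.1]},
  {"offset":[-0.0744,0.0298,0],"dr":[0,0,14.78]},
])

```text
time_s: 19.12
position: [0.5446, 0.1778, 0.2726]
tcp_rot: [[0.544, 0.839, 0.0], [0.839, -0.544, -0.0], [-0.0, 0.0, -1.0]]
force: [0.6, 0.0, -2.5]
opening: 0.343
grasp_force: 30.0
```

servo_tool([
  {"offset":[-0.0078,0.0058,0],"dr":[0,0,1.8]},
  {"offset":[-0.0159,0.0118,0],"dr":[0,0,3.6]},
  {"offset":[-0.0243,0.018,0],"dr":[0,0,5.6]},
  {"offset":[-0.033,0.0245,0],"dr":[0,0,7.6]},
  {"offset":[-0.042,0.0311,0],"dr":[0,0,9.6]},
  {"offset":[-0.0511,0.0379,0],"dr":[0,0,11.7]},
  {"offset":[-0.0604,0.0448,0],"dr":[0,0,13.9]},
  {"offset":[-0.0699,0.0519,0],"dr":[0,0,16]},
  {"offset":[-0.0794,0.0589,0],"dr":[0,0,18.2]},
  {"offset":[-0.089,0.0661,0],"dr":[0,0,20.4]},
  {"offset":[-0.0986,0.0732,0],"dr":[0,0,22.6]},
  {"offset":[-0.1081,0.0802,0],"dr":[0,0,24.8]},
  {"offset":[-0.1176,0.0873,0],"dr":[0,0,27]},
  {"offset":[-0.1269,0.0942,0],"dr":[0,0,29.1]},
  {"offset":[-0.136,0.101,0],"dr":[0,0,31.2]},
  {"offset":[-0.145,0.1076,0],"dr":[0,0,33.3]},
  {"offset":[-0.1537,0.1141,0],"dr":[0,0,35.3]},
  {"offset":[-0.1621,0.1203,0],"dr":[0,0,37.2]},
  {"offset":[-0.1702,0.1263,0],"dr":[0,0,39]},
  {"offset":[-0.178,0.1321,0],"dr":[0,0,40.84]},
])

```text
time_s: 20.78
position: [0.5593, -0.0435, 0.2725]
tcp_rot: [[0.96, 0.279, -0.0], [0.279, -0.96, 0.0], [-0.0, -0.0, -1.0]]
force: [0.3, -0.2, -2.6]
opening: 0.343
grasp_force: 30.0
```

servo_tool([
  {"offset":[-0.002,0.009,0],"dr":[0,0,1.7]},
  {"offset":[-0.0039,0.0174,0],"dr":[0,0,3.3]},
  {"offset":[-0.0056,0.0254,0],"dr":[0,0,4.8]},
  {"offset":[-0.0073,0.0328,0],"dr":[0,0,6.2]},
  {"offset":[-0.0088,0.0396,0],"dr":[0,0,7.5]},
  {"offset":[-0.0102,0.0459,0],"dr":[0,0,8.7]},
  {"offset":[-0.0115,0.0516,0],"dr":[0,0,9.7]},
  {"offset":[-0.0126,0.0566,0],"dr":[0,0,10.7]},
  {"offset":[-0.0136,0.0611,0],"dr":[0,0,11.5]},
  {"offset":[-0.0145,0.065,0],"dr":[0,0,12.3]},
  {"offset":[-0.0152,0.0683,0],"dr":[0,0,12.9]},
  {"offset":[-0.0158,0.0711,0],"dr":[0,0,13.4]},
  {"offset":[-0.0163,0.0733,0],"dr":[0,0,13.8]},
  {"offset":[-0.0167,0.075,0],"dr":[0,0,14.2]},
  {"offset":[-0.017,0.0763,0],"dr":[0,0,14.4]},
  {"offset":[-0.0172,0.0772,0],"dr":[0,0,14.6]},
  {"offset":[-0.0173,0.0778,0],"dr":[0,0,14.7]},
  {"offset":[-0.0174,0.0781,0],"dr":[0,0,14.78]},
  {"offset":[-0.0174,0.0782,0],"dr":[0,0,14.78]},
  {"offset":[-0.0174,0.0782,0],"dr":[0,0,14.78]},
])

```text
time_s: 22.45
position: [0.5646, -0.1223, 0.2726]
tcp_rot: [[1.0, 0.028, -0.0], [0.028, -1.0, 0.0], [-0.0, -0.0, -1.0]]
force: [-0.4, -0.0, -1.6]
opening: 0.344
grasp_force: 30.0
```

```bash
python3 - <<'E'
from rig import bot, viewer
from h import *
st=bot.read_state(); print(st["opening"],st["force"],st["moment"],st["position"])
s=viewer.capture("side"); t=viewer.capture("top")
pickle.dump(s,open("side7.pkl","wb"));pickle.dump(t,open("top7.pkl","wb"))
for c in(s,t): print(proj(c,[[.565,-.123,.1],[.565,-.123,.32]]))
E
```

```text
0.344112124517684 [-0.40212416 -0.00960314 -1.64995068] [-0.03605312  0.15552267  0.02101917] [ 0.56460208 -0.12232895  0.27255182]
[[354.12522496 310.87137253]
 [361.48560579 218.81163241]]
[[382.02824818 248.3217184 ]
 [397.32583477 227.1137382 ]]
```

servo_tool([
  {"offset":[0,0,0.0001],"dr":[0,0,0]},
  {"offset":[0,0,0.0003],"dr":[0,0,0]},
  {"offset":[0,0,0.0011],"dr":[0,0,0]},
  {"offset":[0,0,0.0023],"dr":[0,0,0]},
  {"offset":[0,0,0.0041],"dr":[0,0,0]},
  {"offset":[0,0,0.0065],"dr":[0,0,0]},
  {"offset":[0,0,0.0094],"dr":[0,0,0]},
  {"offset":[0,0,0.0127],"dr":[0,0,0]},
  {"offset":[0,0,0.0163],"dr":[0,0,0]},
  {"offset":[0,0,0.02],"dr":[0,0,0]},
  {"offset":[0,0,0.0237],"dr":[0,0,0]},
  {"offset":[0,0,0.0273],"dr":[0,0,0]},
  {"offset":[0,0,0.0306],"dr":[0,0,0]},
  {"offset":[0,0,0.0335],"dr":[0,0,0]},
  {"offset":[0,0,0.0359],"dr":[0,0,0]},
  {"offset":[0,0,0.0377],"dr":[0,0,0]},
  {"offset":[0,0,0.0389],"dr":[0,0,0]},
  {"offset":[0,0,0.0397],"dr":[0,0,0]},
  {"offset":[0,0,0.04],"dr":[0,0,0]},
  {"offset":[0,0,0.04],"dr":[0,0,0]},
])

```text
time_s: 24.22
position: [0.5647, -0.1225, 0.2326]
tcp_rot: [[1.0, 0.028, 0.0], [0.028, -1.0, -0.0], [0.0, 0.0, -1.0]]
force: [-0.8, -0.9, -2.0]
opening: 0.342
grasp_force: 30.0
```

```bash
python3 - <<'E'
from rig import bot, viewer
from h import *
st=bot.read_state(); print(st["opening"],st["force"],st["moment"],st["position"],st["tcp_rot"])
s=viewer.capture("side"); t=viewer.capture("top")
pickle.dump(s,open("side8.pkl","wb"));pickle.dump(t,open("top8.pkl","wb"))
a=np.vstack([crop(s,300,215,100,150,4)]); b=crop(s,315,285,80,60,5); c=crop(t,340,205,100,75,4)
print(a.shape,b.shape,c.shape)
cv2.imwrite("pics/over.png",np.hstack([a,np.vstack([b,c])]))
E
```

```text
0.3424844801945517 [-0.81058579 -0.88288764 -1.96260932] [-0.06764921  0.1710709   0.02269466] [ 0.56466066 -0.12245012  0.23259713] [[ 9.99613500e-01  2.77996499e-02  1.72958117e-04]
 [ 2.77996566e-02 -9.99613514e-01 -3.64056777e-05]
 [ 1.71879206e-04  4.11997832e-05 -9.99999984e-01]]
(600, 400, 3) (300, 400, 3) (300, 400, 3)
```

View pics/over.png

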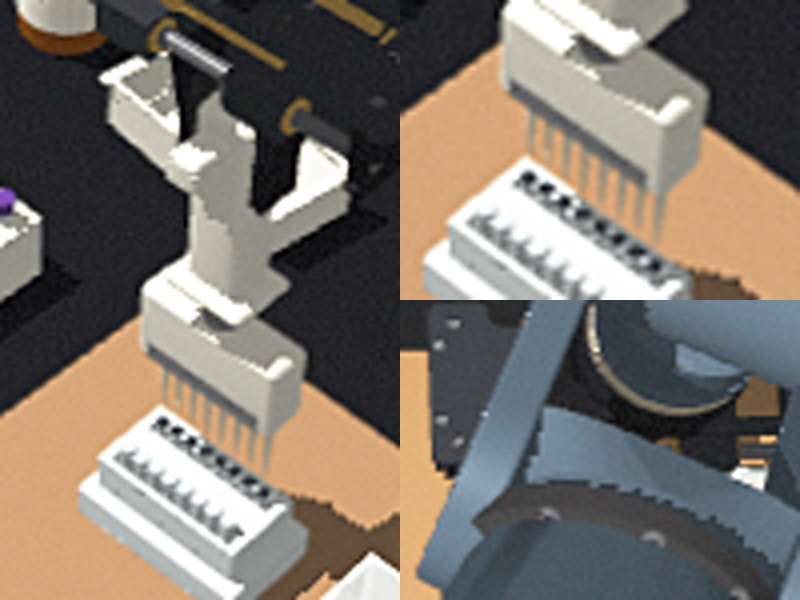

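The side view shows the tip row, from about (533,152) to (657,236), above the open mouths, from (525,178) to (655,268). The top view is blocked by the arm. Measuring both rows in the same image at sub-pixel level.

```bash
cat > tips.py <<'E'
from fit import *
def tips(c,tcp,yaw=-88.4,bg=None,zr=None):
    R0=Ro.from_euler("Z",yaw,degrees=True); zt=tcp[2]-.1705
    X=np.arange(-40,40.01,.25); Z=np.arange(-12,36.01,.5)
    g=(c["color"].astype(float)).mean(2).astype(np.float32) if bg is None else None
    gx,gz=np.meshgrid(X,Z)
    P=R0.apply(np.c_[gx.ravel()/1000,0*gx.ravel(),gz.ravel()/1000])+[tcp[0],tcp[1],zt]
    m=proj(c,P).astype(np.float32).reshape(gx.shape+(2,))
    I=cv2.remap(c["color"].astype(np.float32),m[...,0],m[...,1],cv2.INTER_CUBIC)
    return X,Z,I
E
python3 - <<'E'
from tips import *
s=pickle.load(open("side8.pkl","rb"))
tcp=np.array([.56466,-.12245,.2326])
X,Z,I=tips(s,tcp)
G=I[...,0]  # red: mat orange bright, tips greyer
# comb phase per height
for z0 in range(-10,34,3):
    k=(Z>=z0)&(Z<z0+3); row=G[k].mean(0); row=row-cv2.GaussianBlur(row[None],(0,0),18)[0]
    w=np.abs(X)<36; ph=np.sum(row[w]*np.exp(-2j*np.pi*(X[w]-4.5)/9)); 
    # darkness => phase of minimum
    print(z0,"amp %.1f"%(abs(ph)/w.sum()),"shift of dark comb %.2f"%((-np.angle(-ph)/(2*np.pi)*9)))
# end profile for tips: contrast at comb centre vs. midpoints along z per tip
np.set_printoptions(linewidth=200,precision=0,suppress=True)
for i in range(8):
    x=-31.5+9*i
    a=np.abs(X-x)<2.5
    prof=[]
    for z0 in np.arange(-8,20,2):
        k=(Z>=z0)&(Z<z0+2); r=G[k].mean(0); prof.append(np.interp(x-4.5,X,r)/2+np.interp(x+4.5,X,r)/2-r[a].min())
    print(i,np.array(prof))
print(np.arange(-8,20,2))
E
```

```text
-10 amp 22.5 shift of dark comb 2.70
-7 amp 4.4 shift of dark comb 4.13
-4 amp 2.1 shift of dark comb -1.15
-1 amp 5.4 shift of dark comb -0.07
2 amp 9.0 shift of dark comb 0.35
5 amp 10.6 shift of dark comb 0.46
8 amp 12.5 shift of dark comb 0.35
11 amp 14.3 shift of dark comb 0.35
14 amp 15.7 shift of dark comb 0.40
17 amp 16.3 shift of dark comb 0.38
20 amp 17.0 shift of dark comb 0.50
23 amp 12.2 shift of dark comb 0.81
26 amp 4.9 shift of dark comb 0.78
29 amp 3.0 shift of dark comb 0.25
32 amp 2.2 shift of dark comb 0.87
0 [ 7. -6.  2.  6. 23. 36. 39. 40. 44. 55. 65. 62. 61. 68.]
1 [ 1.  7.  5.  5. 14. 23. 25. 24. 30. 54. 60. 57. 58. 63.]
2 [-24.  -8.   4.   9.  25.  39.  46.  50.  55.  59.  59.  64.  68.  73.]
3 [20. 45. 42. 32. 29. 37. 44. 48. 51. 54. 56. 62. 62. 59.]
4 [-9. -7.  7. 18. 30. 41. 51. 53. 54. 57. 65. 71. 73. 79.]
5 [-0. -7.  6. 19. 28. 39. 44. 49. 58. 58. 59. 71. 77. 81.]
6 [-11.  -5.  -2.   7.  21.  34.  45.  50.  55.  57.  59.  60.  57.  64.]
7 [ 4. -2. 13. 21. 27. 32. 37. 40. 48. 55. 59. 64. 64. 63.]
[-8 -6 -4 -2  0  2  4  6  8 10 12 14 16 18]
```

```bash
python3 - <<'E'
from tips import *
np.set_printoptions(linewidth=200,precision=2,suppress=True)
for n,yaws in (("side2",(-88.4,)),("side8",(-88.4,)),("top2",(-88.4,)),("side7",(-88.4,))):
    c=pickle.load(open(n+".pkl","rb"))
    R0=Ro.from_euler("Z",-88.4,degrees=True); X=np.arange(-40,40.01,.25); Y=np.arange(-8,8.01,.25)
    gx,gy=np.meshgrid(X,Y); P=R0.apply(np.c_[gx.ravel(),gy.ravel(),0*gx.ravel()]/1000)+[.56466,-.12245,.047]
    m=proj(c,P).astype(np.float32).reshape(gx.shape+(2,))
    G=cv2.remap(c["color"].astype(np.float32),m[...,0],m[...,1],cv2.INTER_CUBIC).mean(2)
    cy=[];cx=[]
    for i in range(8):
        x=-31.5+9*i; a=np.abs(X-x)<4.6; b=np.abs(Y)<6
        S=G[np.ix_(b,a)]; w=np.clip(np.percentile(S,30)-S,0,None)
        cx.append((w.sum(0)*(X[a]-x)).sum()/w.sum()); cy.append((w.sum(1)*Y[b]).sum()/w.sum())
    row=G[np.abs(Y)<3].mean(0); row=row-cv2.GaussianBlur(row[None].astype(np.float32),(0,0),18)[0]; w=np.abs(X)<36
    ph=np.sum(row[w]*np.exp(-2j*np.pi*(X[w]-4.5)/9))
    print(n,"comb amp %.1f shift %.2f"%(abs(ph)/w.sum(),-np.angle(-ph)/2/np.pi*9),"\n cx",np.array(cx),"\n cy",np.array(cy),"mean cy",np.median(cy))
E
```

```text
side2 comb amp 21.2 shift -0.17 
 cx [-0.14 -0.33 -0.16 -0.2   0.01 -0.28 -1.17  0.09] 
 cy [0.81 1.21 0.96 1.2  1.21 1.44 1.54 0.82] mean cy 1.2044238490334225
side8 comb amp 27.4 shift -0.13 
 cx [ 0.23 -0.47 -0.05 -0.04 -0.14 -0.43 -0.46 -0.05] 
 cy [0.42 1.25 0.88 1.96 1.89 2.03 2.34 1.79] mean cy 1.8401851658122492
top2 comb amp 16.9 shift -0.22 
 cx [-0.32 -0.18 -0.32 -0.19 -0.21 -0.36 -1.22 -0.17] 
 cy [ 0.2  -0.03 -0.29 -0.25  0.04 -0.26 -1.04  0.2 ] mean cy -0.1380128979050894
side7 comb amp 28.7 shift -0.09 
 cx [ 0.19 -0.46  0.   -0.17  0.29 -0.4  -0.44  0.1 ] 
 cy [0.42 1.18 0.81 1.33 1.07 1.36 1.22 0.79] mean cy 1.1248646835784943
```

servo_tool([
  {"offset":[0,0,0],"dr":[0,0,0]},
  {"offset":[0,0,0.0001],"dr":[0,0,0]},
  {"offset":[0,0,0.0003],"dr":[0,0,0]},
  {"offset":[0,0,0.0006],"dr":[0,0,0]},
  {"offset":[0.0001,-0.0001,0.001],"dr":[0,0,0]},
  {"offset":[0.0001,-0.0001,0.0016],"dr":[0,0,0]},
  {"offset":[0.0002,-0.0001,0.0023],"dr":[0,0,0]},
  {"offset":[0.0002,-0.0002,0.0032],"dr":[0,0,0]},
  {"offset":[0.0003,-0.0002,0.0041],"dr":[0,0,0]},
  {"offset":[0.0004,-0.0003,0.005],"dr":[0,0,0]},
  {"offset":[0.0004,-0.0003,0.0059],"dr":[0,0,0]},
  {"offset":[0.0005,-0.0003,0.0068],"dr":[0,0,0]},
  {"offset":[0.0005,-0.0004,0.0077],"dr":[0,0,0]},
  {"offset":[0.0006,-0.0004,0.0084],"dr":[0,0,0]},
  {"offset":[0.0006,-0.0004,0.009],"dr":[0,0,0]},
  {"offset":[0.0007,-0.0005,0.0095],"dr":[0,0,0]},
  {"offset":[0.0007,-0.0005,0.0098],"dr":[0,0,0]},
  {"offset":[0.0007,-0.0005,0.01],"dr":[0,0,0]},
  {"offset":[0.0007,-0.0005,0.01],"dr":[0,0,0]},
  {"offset":[0.0007,-0.0005,0.01],"dr":[0,0,0]},
])

```text
time_s: 25.98
position: [0.5653, -0.1219, 0.2226]
tcp_rot: [[1.0, 0.028, 0.0], [0.028, -1.0, -0.0], [0.0, 0.0, -1.0]]
force: [-0.2, -0.1, -1.8]
opening: 0.343
grasp_force: 30.0
```

```bash
python3 - <<'E'
from rig import bot, viewer
from tips import *
st=bot.read_state(); print(st["time_s"],st["position"],st["force"],np.abs(st["qvel"]).max(),st["opening"])
s=viewer.capture("side"); pickle.dump(s,open("side9.pkl","wb"))
X,Z,I=tips(s,st["position"]); G=I[...,0]
for z0 in range(-4,20,3):
    k=(Z>=z0)&(Z<z0+3); row=G[k].mean(0); row=row-cv2.GaussianBlur(row[None],(0,0),18)[0]
    w=np.abs(X)<36; ph=np.sum(row[w]*np.exp(-2j*np.pi*(X[w]-4.5)/9)); print(z0,"amp %.1f shift %.2f"%(abs(ph)/w.sum(),-np.angle(-ph)/(2*np.pi)*9))
o=np.hstack([crop(s,320,290,66,60,6),crop(s,300,215,100,90,4)[:360,:400]])
cv2.imwrite("pics/final.png",o)
E
```

```text
25.9833 [ 0.5653 -0.1219  0.2226] [-0.1977 -0.1192 -1.7739] 0.11180057012051633 0.34339135428660467
-4 amp 31.5 shift 1.36
-1 amp 19.0 shift 2.69
2 amp 1.9 shift 3.75
5 amp 8.3 shift 0.35
8 amp 11.2 shift 0.57
11 amp 13.4 shift 0.39
14 amp 15.7 shift 0.44
17 amp 15.8 shift 0.46
```

View pics/final.png

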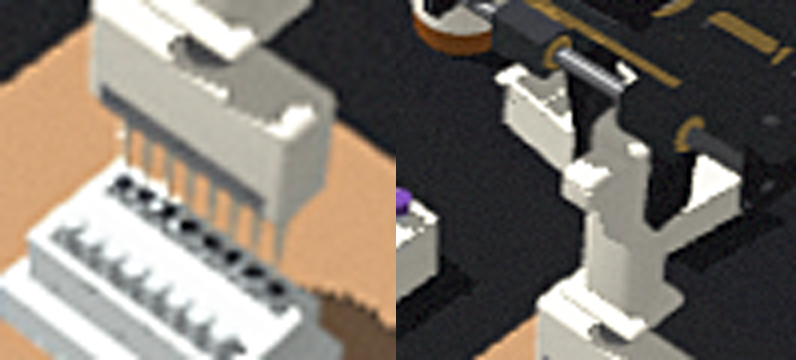

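The tip ends sit just above their own mouths, first tip (126,166) over mouth (122,184) and last (280,265) over (278,292), with a gap of about 5 mm; the arm is still. Letting it settle briefly, then handing in.

servo_tool([
  {"offset":[0,0,0],"dr":[0,0,0]},
  {"offset":[0,0,0],"dr":[0,0,0]},
  {"offset":[0,0,0],"dr":[0,0,0]},
  {"offset":[0,0,0],"dr":[0,0,0]},
  {"offset":[0,0,0],"dr":[0,0,0]},
  {"offset":[0,0,0],"dr":[0,0,0]},
])

```text
time_s: 26.53
position: [0.5653, -0.1219, 0.2226]
tcp_rot: [[1.0, 0.028, 0.0], [0.028, -1.0, -0.0], [0.0, 0.0, -1.0]]
force: [0.9, -0.3, -1.5]
opening: 0.339
grasp_force: 30.0
```

```bash
python3 -c "
from rig import ticket
print(ticket.hand_in())"
```

```text
the job is handed in; nothing more can be done
None
```

I handed the job in at about 26.5 s of the 62 s allowed: the lid stands rim down on the bench, and the pipette is held still and upright to about 1°, with each tip about 5 mm above and within about 1 mm of its open tube's middle as measured from the side camera (the arm blocked the top view); no verdict came back.

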